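# Put the optics and sample vials away after a laser test

## Robot

A 6-joint arm with a two-finger parallel gripper is mounted at the origin on the work surface. World frame = base frame: x ahead of the robot, y to its left, z up, the work surface at z = 0. Lengths are in m, angles in degrees, forces in N, time in s.
With the tool pointing down it reaches from about 0.375 to 0.9 m from the base axis. Payload 3.1 kg.
Tool frame: the origin (TCP) lies on the centre line of the jaws, within the pads' length; the fingertips stand 8 mm ahead of it and the grasp point (between the pads) lies 11 mm behind it; z points along the fingers, y is the line along which they close (so a half turn about z gives the same grasp; the last joint's range is limited). The gripper opens to 87 mm and grips with 3 to 60 N. Pads are 19 mm wide; open, the fingers measure 117 mm over their backs; the gripper's body (75 mm by 190 mm) begins 51 mm behind the grasp point.
Start: joints at [53.657, 30.224, 82.088, -0, 67.689, -10.227], TCP at [0.275, 0.561, 0.205] pointing down, gripper open.
Joint ranges: [-176.69, 176.69], [-43.24, 126.21], [12.49, 139.97], [-82, 262], [0, 151.66], [-163.58, 163.58]. Speed limits (degrees/s): [159.86, 159.86, 180, 180, 180, 180].

## Interface

Orientations are given as a 3x3 rotation matrix whose columns are the frame's x, y, z axes.
In Python, from rig import * gives the robot as it stands.
- The arm moves only by the tool step_arm, never from a script. Its argument "targets" is a list of rows, each a list of 5 numbers: the opening, from -1 (shut) to 1 (fully open), then the shift along the world's x, y, z normalised to -1 to 1, where 1 is 0.25 m, then the turn about the world's z normalised to -1 to 1, where 1 is 180 degrees. In form: [[fingers, x, y, z, turn], ...]. A call has 1 to 20 rows; each row is the pose to reach, as a shift and turn from the pose commanded when the call began, turning the shorter way round; what a row does not reach only later rows make up. A row lasts 1/10 s, in which the tool goes at most 50 mm and 8.59 degrees, less where a joint would pass 70% of its speed; a pose out of reach is approached as far as the arm can. A call with a number of a shift or a turn outside -1 to 1 is refused whole. A call with a gripper value outside its range is refused whole. The fingers move at their own pace and stop on an object; the grip force is fixed at half the most. Time passes only in rows, so rows that repeat a pose let the fingers close. It gives the time, the measured TCP pose, the force, the opening and the grip force at its end, in the units of the state.
- read_state(): the state, without advancing time (a new reading comes with each control period).
- capture(name): name is "side" or "top"; returns a dict with "color" (420x560x3 uint8, red, green, blue), "mtx" (3x3 intrinsics, pixels), "pose" (4x4, takes a point from camera to world coordinates). Camera axes: x right, y down, z forward; pixel columns grow to the right and rows downward; lengths in m; the calibration is good to about 2 mm. A picture is of the moment at which its call begins. There is no depth.
- hand_in(): hands the job in; it is judged then, once.
The state is a dict: "time_s": time; "joint_positions": joint angles; "qvel": joint speeds; "tau": joint torques, N m; "position": TCP position; "tcp_rot": TCP orientation; "force": force on the tool from outside, world axes, zero at the start; "moment": the same for the moment, N m; "opening": opening from 0.0 (shut) to 1.0 (fully open); "grasp_force": force on a finger pad.
Only numpy, scipy, OpenCV 4.12 (cv2) and the standard library are available. Lean on these libraries where they do the work, as an engineer would, in place of code of your own. Each camera call takes 0.05 s, during which the arm holds its last target. There are 200 camera calls.

## Task

Put the five loose parts away: press each of the two ring-shaped lens mounts and the oblong clamp bar flat and fully home into the foam block whose cutout matches its shape and size, and stand both sample vials upright on the floor of the white tray. Leave everything released and at rest.

Things in the scene. Friction and masses are not known exactly. Their poses are not given: they have to be found in the camera images.
- big_mount: The larger of two bare aluminium lens mounts: a ring 56 mm in outside diameter, 40 mm inside, 24 mm tall, with a pale glass lens in its hole. Lies flat on the bench at the start. Origin at the centre of its underside, z up through the hole. The walls are plain and upright, so it is easily gripped across its outside.
- small_mount: The smaller of two bare aluminium lens mounts: a ring 36 mm in outside diameter, 24 mm inside, 24 mm tall, with a pale glass lens in its hole. Lies flat on the bench at the start. Origin at the centre of its underside, z up through the hole. The walls are plain and upright, so it is easily gripped across its outside.
- clamp_bar: Plain aluminium clamp bar, a block 64 mm long (its x axis), 24 mm wide (its y axis) and 24 mm tall, with a dark slot and two dark screw heads drawn on its top. Lies flat at the start at any yaw. Origin at the centre of its underside, z up.
- vial_a: Clear glass sample vial with a white screw cap and a white paper label: an upright cylinder 26 mm in diameter and 55 mm tall including the cap. Stands on its base at the start. Origin at the centre of its underside, z up along its axis. Both vials are alike; either may take either spot in the tray.
- vial_b: Clear glass sample vial with a white screw cap and a white paper label: an upright cylinder 26 mm in diameter and 55 mm tall including the cap. The twin of vial_a, with the same origin and axes.
- big_round_foam: Grey foam block, 96 x 96 mm and 28 mm high, with one large round cutout 70 mm in diameter with a pale floor, for the larger lens mount. Firm foam, fixed to the bench. Cutout centred on the block, 10 mm deep (its floor 18 mm above the bench), 3 mm bevel at its mouth. Origin: centre of the block's underside, z up.
- small_round_foam: Grey foam block, 96 x 96 mm and 28 mm high, with one small round cutout 48 mm in diameter with a pale floor, for the smaller lens mount. Firm foam, fixed to the bench. Cutout centred on the block, 10 mm deep (its floor 18 mm above the bench), 3 mm bevel at its mouth. Origin: centre of the block's underside, z up.
- slot_foam: Grey foam block, 96 x 96 mm and 28 mm high, with one oblong cutout, 76 mm long along the block's own y axis and 36 mm wide along its x axis, with a pale floor, for the clamp bar (either way round). Firm foam, fixed to the bench. Cutout centred on the block, 10 mm deep (its floor 18 mm above the bench), 3 mm bevel at its mouth. Origin: centre of the block's underside, z up.
- vial_tray: Low open white plastic tray, outside 90 mm (its x axis) by 120 mm (its y axis), walls 4 mm thick and 16 mm high, floor 4 mm thick. Fixed to the bench. Both vials stand side by side on its floor, for example 28 mm either side of its middle along its y axis. Origin at the centre of its underside, z up.
Things that resemble listed ones, but are neither listed nor needed, are in the scene too. Leave any pink look-alike of the vial_a alone. Several things have the shape of the vial_tray; the one meant has the colours described above.

How it is judged:
By the outcome, as a careful person would: the job done as asked, in the order asked, and still so for the second after the job is handed in, with the robot touching nothing.
It also fails if it takes over 128 s, if anything falls off the work surface, if the arm or the gripper's body presses on something with over 40 N, if the wrist force passes 120 N, or if a joint passes its speed limit or range.

## Working session

There is one attempt and no reset: what is moved stays moved. The work goes in short steps, Python scripts to look and compute and a tool call to move; the robot and the scene stay as the last step left them, time stands still between calls to the robot, and variables do not carry over. Pictures are saved under pics/ and viewed, at most 14 in all, crops included, and the job is handed in when it is done.

Besides the shell and the picture viewer there is one more tool, called after "Call:" as name(argument=value, ...) on one line, values as JSON. step_arm: Moves the arm, as the interface text tells. Scaled input: -1 to 1 covers 0.25 m each way for a shift and 180 degrees each way for a turn. Its arguments: {"type":"object","properties":{"targets":{"type":"array","items":{"type":"array","items":{"type":"number"}}}},"required":["targets"]}

```bash
mkdir -p pics
cat > h.py <<'E'
from rig import *
import numpy as np, cv2
def snap(n,f):
    c=capture(n); cv2.imwrite(f'pics/{f}.png',c['color'][:,:,::-1]); np.savez(f'pics/{n}.npz',**c); return c
def px(c,u,v,z):
    r=c['pose'][:3,:3]@np.linalg.inv(c['mtx'])@np.array([u,v,1.]); o=c['pose'][:3,3]
    return o+r*(z-o[2])/r[2]
def proj(c,p):
    q=np.linalg.inv(c['pose'])@np.append(p,1); q=c['mtx']@q[:3]; return q[:2]/q[2]
E
python3 - <<'E'
from h import *
for n in('top','side'):
    c=snap(n,n+'0'); print(n,c['mtx'].round(1).tolist(),c['pose'].round(3).tolist())
s=read_state(); print(s['position'],s['tcp_rot'],s['opening'],s['time_s'])
E
```

```text
top [[441.8, 0.0, 283.8], [0.0, 441.8, 209.1], [0.0, 0.0, 1.0]] [[0.009, -0.983, 0.184, 0.251], [-1.0, -0.009, 0.002, -0.032], [-0.0, -0.184, -0.983, 1.017], [0.0, 0.0, 0.0, 1.0]]
side [[379.2, 0.0, 281.6], [0.0, 379.2, 209.4], [0.0, 0.0, 1.0]] [[0.998, -0.04, 0.054, 0.39], [-0.067, -0.642, 0.764, -0.726], [0.004, -0.766, -0.643, 0.625], [0.0, 0.0, 0.0, 1.0]]
[0.27466852 0.56064432 0.20367285] [[-8.97896938e-01  4.40204198e-01 -1.16312458e-03]
 [ 4.40205585e-01  8.97895675e-01 -1.54917141e-03]
 [ 3.62412768e-04 -1.90301020e-03 -9.99998124e-01]] 1.0013838897082346 0.1
```

View pics/top0.png

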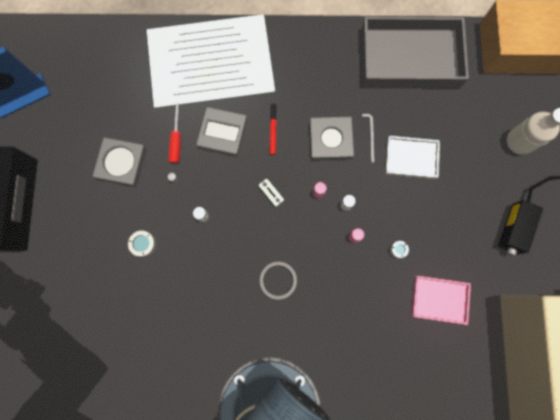

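View pics/side0.png

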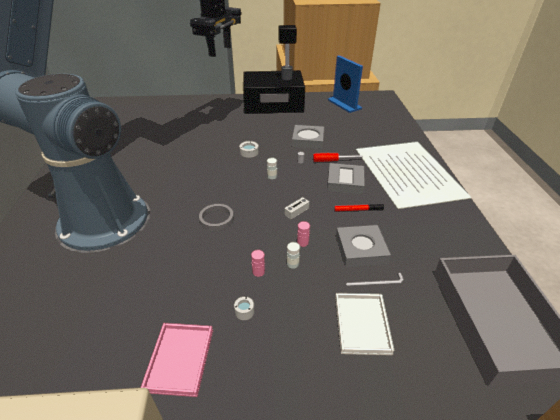

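Top view, candidates:
- **Vials:** white ones are at (349,202) and (199,214). The pink look-alikes at (320,189) and (358,235) are to be left alone.
- **Trays:** white at (413,157), pink at (442,300), large grey at (415,50). The white one fits the description.
- **Mounts:** (141,243) and (400,250). The dark ring at (278,281) is thin and is neither mount.
- **Foams:** (119,161), (221,131) and (331,137).

I'll confirm these in enlarged crops.

Run:
```python
import cv2
i=cv2.imread('pics/top0.png')
for n,x in(('A',85),('B',255)):
    cv2.imwrite(f'pics/c{n}.png',cv2.resize(i[110:260,x:x+200],None,fx=4,fy=4,interpolation=cv2.INTER_CUBIC))
```

```text
(no output)
```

View pics/cA.png

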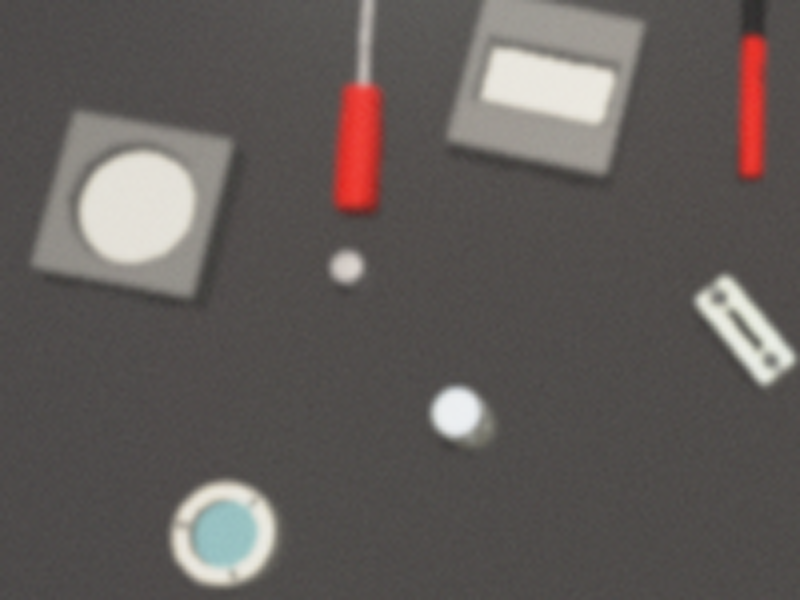

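View pics/cB.png

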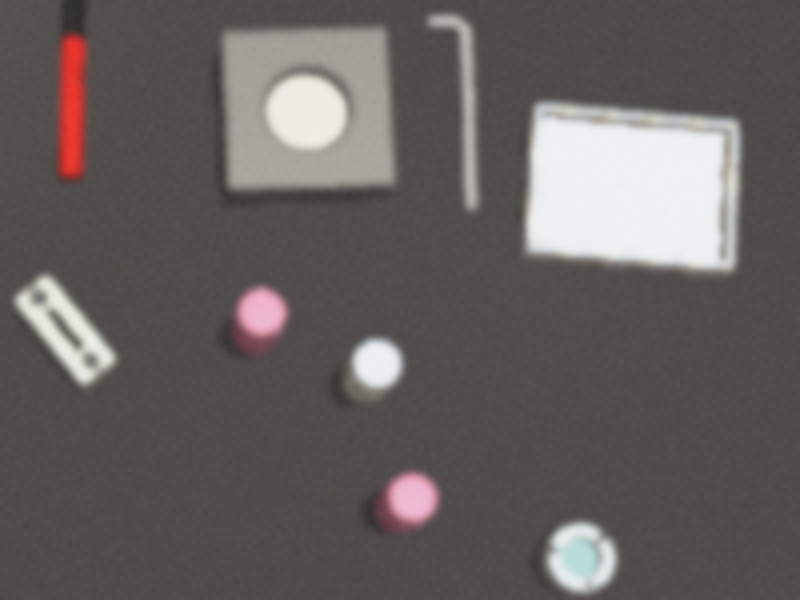

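The crops confirm it:
- **Crop A:** large round foam at (133,205), slot foam at (545,81), big mount at (224,533), white vial at (457,412), bar at (745,330).
- **Crop B:** small round foam at (308,110), white tray at (633,187), white vial at (377,364), small mount at (581,557). The pink vials are at (262,312) and (412,498).

Run:
```python
from h import *
c=dict(np.load('pics/top.npz')); s=dict(np.load('pics/side.npz'))
def P(x0,pts,z): return np.array([px(c,x0+(a+.5)/4-.5,110+(b+.5)/4-.5,z) for a,b in pts])
Q={'bigfoam':(85,[(75,110),(234,138),(192,300),(30,267)],.028),
'slot':(85,[(487,-8),(645,20),(605,177),(446,142)],.028),
'smallfoam':(255,[(222,32),(387,26),(396,185),(229,190)],.028),
'tray':(255,[(537,103),(740,120),(735,272),(525,254)],.016),
'bar':(85,[(695,297),(725,274),(796,358),(767,387)],.024),
'barB':(255,[(14,297),(44,274),(117,358),(86,387)],.024)}
for n,(x,p,z) in Q.items():
    w=P(x,p,z); d=np.diff(np.vstack([w,w[:1]]),axis=0)[:,:2]
    print(n,w.mean(0).round(4),'r',np.hypot(*w.mean(0)[:2]).round(3),'L',np.linalg.norm(d,axis=1).round(4),'ang',np.degrees(np.arctan2(d[:,1],d[:,0])).round(1),'side px',proj(s,w.mean(0)).round(1))
for n,x,p,z in(('bigm',85,(224,533),.024),('smallm',255,(581,557),.024),('vialA',85,(457,412),.055),('vialB',255,(377,364),.055),('pink1',255,(262,312),.055),('pink2',255,(412,498),.055)):
    w=P(x,[p],z)[0]; print(n,w.round(4),'r',np.hypot(*w[:2]).round(3),proj(s,w).round(1))
w=P(85,[(171,533),(277,533),(224,480),(224,586)],.024);print(np.ptp(w,axis=0))
cv2.imwrite('pics/s1.png',cv2.resize(cv2.imread('pics/side0.png')[115:325,225:405],None,fx=2.85,fy=2.85,interpolation=cv2.INTER_CUBIC))
```

```text
bigfoam [0.5483 0.3565 0.028 ] r 0.654 L [0.0959 0.0992 0.0968 0.097 ] ang [-99.8 169.8  78.8 -10.7] side px [307.4 133.4]
slot [0.6244 0.119  0.028 ] r 0.636 L [0.0959 0.0994 0.0959 0.0956] ang [-100.1  167.9   77.7  -12.2] side px [345.2 174.8]
smallfoam [ 0.6109 -0.1416  0.028 ] r 0.627 L [0.0979 0.0981 0.0973 0.0974] ang [ -87.3 -178.    92.3    2.3] side px [362.1 242.2]
tray [ 0.5681 -0.3343  0.016 ] r 0.659 L [0.1205 0.0935 0.1226 0.0934] ang [-94.5 175.   85.4  -6.3] side px [362.2 321.8]
bar [ 0.4774 -0.0007  0.024 ] r 0.477 L [0.022  0.0645 0.0237 0.0674] ang [ -51.  -139.9  136.1   38.8] side px [296.1 205.7]
barB [ 4.774e-01 -4.000e-04  2.400e-02] r 0.477 L [0.022  0.0653 0.0245 0.0674] ang [ -51.  -139.1  134.2   38.8] side px [296.1 205.6]
bigm [0.3569 0.2916 0.024 ] r 0.461 [247.8 146.7]
smallm [ 0.3486 -0.2922  0.024 ] r 0.455 [242.9 306.5]
vialA [0.4218 0.1572 0.055 ] r 0.45 [270.8 161.4]
vialB [ 0.4519 -0.175   0.055 ] r 0.485 [292.3 247.8]
pink1 [ 0.481  -0.1113  0.055 ] r 0.494 [302.9 226.5]
pink2 [ 0.377  -0.1928  0.055 ] r 0.423 [256.5 255.7]
[0.05987952 0.05973438 0.        ]
```

View pics/s1.png

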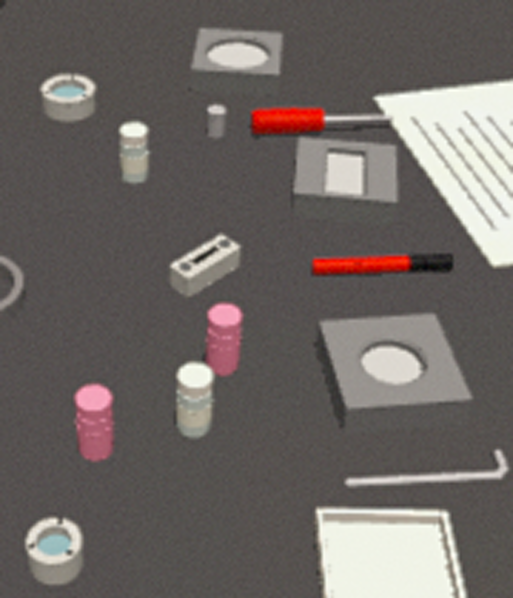

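The side view agrees with the top-view positions to within 1–2 px, with a common offset: big mount (249,147), small mount (244,305), vials (272,161) and (293,246). Sizes match as well. Now moving above the big mount.

Call:
step_arm(targets=[[1, 0.11, -0.33, 0, 0], [1, 0.22, -0.66, -0.1, 0], [1, 0.328, -1, -0.2, 0], [1, 0.328, -1, -0.3, 0], [1, 0.328, -1, -0.3, 0], [1, 0.328, -1, -0.3, 0], [1, 0.328, -1, -0.3, 0], [1, 0.328, -1, -0.3, 0], [1, 0.328, -1, -0.3, 0]])

```text
time_s: 1.0
position: [0.3575, 0.3124, 0.13]
tcp_rot: [[-0.898, 0.44, 0.001], [0.44, 0.898, 0.001], [-0.001, 0.002, -1.0]]
force: [0.1, -0.5, -0.4]
opening: 1.002
grasp_force: 0.0
```

Call:
step_arm(targets=[[1, 0, -0.08, 0, 0], [1, 0, -0.08, -0.1, 0], [1, 0, -0.08, -0.2, 0], [1, 0, -0.08, -0.3, 0], [1, 0, -0.08, -0.38, 0], [1, 0, -0.08, -0.436, 0], [1, 0, -0.08, -0.436, 0], [1, 0, -0.08, -0.436, 0], [1, 0, -0.08, -0.436, 0], [-1, 0, -0.08, -0.436, 0], [-1, 0, -0.08, -0.436, 0], [-1, 0, -0.08, -0.436, 0], [-1, 0, -0.08, -0.436, 0], [-1, 0, -0.08, -0.436, 0], [-1, 0, -0.08, -0.436, 0], [-1, 0, -0.08, -0.436, 0], [-1, 0, -0.08, -0.436, 0]])

```text
time_s: 2.7
position: [0.3571, 0.2911, 0.0205]
tcp_rot: [[-0.898, 0.44, -0.0], [0.44, 0.898, -0.0], [0.0, -0.0, -1.0]]
force: [-0.4, 1.2, 0.4]
opening: 0.355
grasp_force: 0.0
```

Run:
```python
from h import *
s=read_state();print(s['opening'],s['grasp_force'])
a=snap('side','s2')['color']; b=snap('top','t2')['color']
f=lambda i,x,y:cv2.resize(i[y:y+100,x:x+130,::-1],None,fx=3,fy=3,interpolation=cv2.INTER_CUBIC)
cv2.imwrite('pics/m2.png',np.hstack([f(a,190,80),f(b,80,190)]))
```

```text
0.3552005267810488 0.0
```

View pics/m2.png

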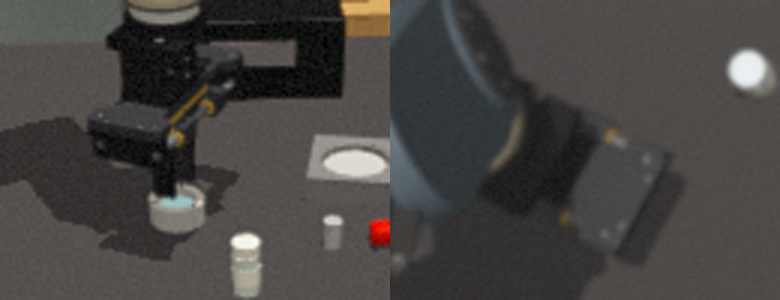

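Run:
```python
from h import *
s=read_state();print(s['opening'],s['grasp_force'],s['time_s'],s['force'])
c=dict(np.load('pics/side.npz')); R=np.array(s['tcp_rot']);p=np.array(s['position'])
for k in(.0155,-.0155):
  for d in (.008,-.03,-.06): 
    q=proj(c,p+R[:,1]*k+R[:,2]*d); print(k,d,q.round(1),((q-[190,80])*3).round())
```

```text
0.26267855385387257 0.0 2.8 [ 1.05823361 -0.2713586  -0.27478295]
0.0155 0.008 [250.2 147.6] [181. 203.]
0.0155 -0.03 [249.6 136.8] [179. 170.]
0.0155 -0.06 [249.1 127.9] [177. 144.]
-0.0155 0.008 [245.8 152.5] [167. 217.]
-0.0155 -0.03 [245.  141.5] [165. 185.]
-0.0155 -0.06 [244.4 132.5] [163. 158.]
```

Call:
step_arm(targets=[[1, 0, 0, 0, 0], [1, 0, 0, 0, 0], [1, 0, 0, 0, 0], [1, 0, 0, 0, 0], [1, 0, 0, 0, 0], [1, 0, 0, 0, 0], [1, 0, 0, 0, 0], [1, 0, 0, 0, 0], [1, 0, 0, 0, 0], [1, 0, 0, 0, 0], [1, 0, 0, 0, 0], [1, 0, 0, 0, 0], [1, 0, 0, 0, 0]])

```text
time_s: 4.1
position: [0.3571, 0.2912, 0.0205]
tcp_rot: [[-0.898, 0.44, -0.0], [0.44, 0.898, -0.0], [0.0, -0.0, -1.0]]
force: [-0.5, 0.4, -0.2]
opening: 0.996
grasp_force: 0.0
```

Run:
```python
from h import *
s=read_state();print(s['opening'],s['position'])
a=snap('side','s3')['color']
cv2.imwrite('pics/m3.png',cv2.resize(a[90:165,205:295,::-1],None,fx=8,fy=8,interpolation=cv2.INTER_CUBIC))
c=dict(np.load('pics/side.npz')); R=np.array(s['tcp_rot']);p=np.array(s['position'])
for k in(.0435,-.0435,.0585,-.0585): 
    q=proj(c,p+R[:,1]*k+R[:,2]*.008); print(k,((q-[205,90])*8).round())
```

```text
0.9956485663226672 [0.35706451 0.29117726 0.02053359]
0.0435 [393. 427.]
-0.0435 [293. 536.]
0.0585 [409. 409.]
-0.0585 [274. 556.]
```

View pics/m3.png

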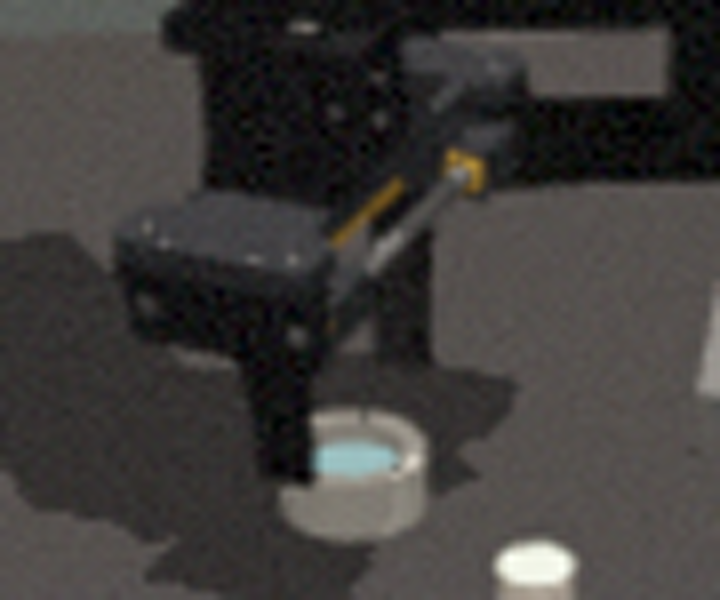

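The picture shows the open fingertips at (285,482) and (405,365). The stated geometry puts them 50–60 crop pixels lower, so they actually stand about 23 mm too high, above the ring. I'll descend slowly and watch the force.

Call:
step_arm(targets=[[1, 0, 0, -0.015, 0], [1, 0, 0, -0.03, 0], [1, 0, 0, -0.045, 0], [1, 0, 0, -0.06, 0], [1, 0, 0, -0.07, 0], [1, 0, 0, -0.07, 0], [1, 0, 0, -0.07, 0]])

```text
time_s: 4.85
position: [0.357, 0.2912, 0.0029]
tcp_rot: [[-0.898, 0.44, -0.0], [0.44, 0.898, -0.0], [0.0, -0.0, -1.0]]
force: [-0.1, 0.4, 0.5]
opening: 0.998
grasp_force: 0.0
```

Run:
```python
from h import *
s=read_state();print(s['opening'],s['position'],s['force'])
a=snap('side','s4')['color']
cv2.imwrite('pics/m4.png',cv2.resize(a[90:165,205:295,::-1],None,fx=8,fy=8,interpolation=cv2.INTER_CUBIC))
```

```text
0.9984755233592468 [0.3570108  0.29117473 0.00294118] [-0.09424449  0.41574047  0.47304854]
```

View pics/m4.png

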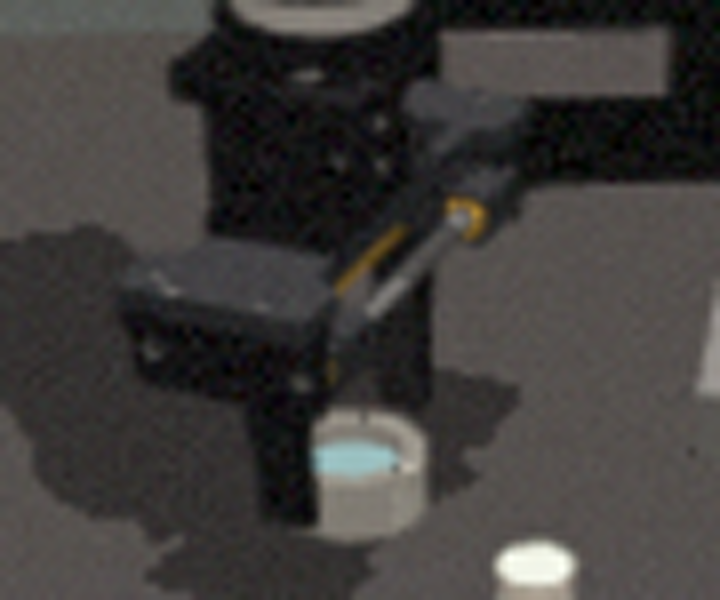

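Fingertips are now at about (290,522), beside the ring wall and roughly 16 mm above the bench. I'll go down 3 mm more and close.

Call:
step_arm(targets=[[1, 0, 0, -0.012, 0], [1, 0, 0, -0.012, 0], [-1, 0, 0, -0.012, 0], [-1, 0, 0, -0.012, 0], [-1, 0, 0, -0.012, 0], [-1, 0, 0, -0.012, 0], [-1, 0, 0, -0.012, 0], [-1, 0, 0, -0.012, 0], [-1, 0, 0, -0.012, 0], [-1, 0, 0, -0.012, 0], [-1, 0, 0, -0.012, 0], [-1, 0, 0, -0.012, 0]])

```text
time_s: 6.1
position: [0.3573, 0.2913, 0.0001]
tcp_rot: [[-0.898, 0.44, 0.0], [0.44, 0.898, 0.0], [-0.0, 0.0, -1.0]]
force: [-0.0, 0.9, 0.8]
opening: 0.631
grasp_force: 30.0
```

Gripped: the opening corresponds to about 55 mm and the force is 30 N. Lifting and carrying it to the big round foam.

Call:
step_arm(targets=[[-1, 0, 0, 0.1, 0], [-1, 0, 0, 0.22, 0], [-1, 0, 0, 0.32, 0], [-1, 0.1, 0.03, 0.36, 0], [-1, 0.22, 0.07, 0.36, 0], [-1, 0.34, 0.11, 0.36, 0], [-1, 0.46, 0.15, 0.36, 0], [-1, 0.58, 0.19, 0.36, 0], [-1, 0.68, 0.23, 0.36, 0], [-1, 0.74, 0.25, 0.36, 0], [-1, 0.766, 0.26, 0.34, 0], [-1, 0.766, 0.26, 0.28, 0], [-1, 0.766, 0.26, 0.22, 0], [-1, 0.766, 0.26, 0.16, 0], [-1, 0.766, 0.26, 0.13, 0], [-1, 0.766, 0.26, 0.13, 0]])

```text
time_s: 7.7
position: [0.5466, 0.3555, 0.0304]
tcp_rot: [[-0.898, 0.44, -0.004], [0.44, 0.898, -0.002], [0.003, -0.003, -1.0]]
force: [-0.5, 0.8, -1.5]
opening: 0.629
grasp_force: 30.0
```

Call:
step_arm(targets=[[-1, 0, 0, -0.01, 0], [-1, 0, 0, -0.02, 0], [-1, 0, 0, -0.03, 0], [-1, 0, 0, -0.038, 0], [-1, 0, 0, -0.046, 0], [-1, 0, 0, -0.052, 0], [-1, 0, 0, -0.056, 0], [-1, 0, 0, -0.056, 0]])

```text
time_s: 8.5
position: [0.5485, 0.3561, 0.0184]
tcp_rot: [[-0.898, 0.44, -0.0], [0.44, 0.898, -0.0], [0.0, -0.0, -1.0]]
force: [-0.1, -0.4, -0.8]
opening: 0.629
grasp_force: 30.0
```

Call:
step_arm(targets=[[-1, 0, 0, -0.003, 0], [-1, 0, 0, -0.006, 0], [-1, 0, 0, -0.009, 0], [-1, 0, 0, -0.009, 0]])

```text
time_s: 8.9
position: [0.5487, 0.3563, 0.0181]
tcp_rot: [[-0.898, 0.44, 0.0], [0.44, 0.898, 0.0], [-0.0, 0.0, -1.0]]
force: [-2.6, -1.8, 7.9]
opening: 0.634
grasp_force: 30.0
```

Seated: contact came at exactly pick height plus 18 mm. Releasing and lifting.

Call:
step_arm(targets=[[0.8, 0, 0, 0, 0], [0.8, 0, 0, 0, 0], [0.8, 0, 0, 0, 0], [0.8, 0, 0, 0, 0], [0.8, 0, 0, 0, 0], [0.8, 0, 0, 0.06, 0], [0.8, 0, 0, 0.16, 0], [0.8, 0, 0, 0.32, 0], [1, 0, -0.1, 0.45, 0], [1, 0, -0.3, 0.45, 0], [1, 0, -0.5, 0.45, 0], [1, 0, -0.7, 0.45, 0], [1, 0, -0.9, 0.45, 0], [1, 0, -1, 0.45, 0], [1, 0, -1, 0.45, 0]])

```text
time_s: 10.4
position: [0.5492, 0.1027, 0.13]
tcp_rot: [[-0.896, 0.445, 0.001], [0.445, 0.896, -0.001], [-0.002, -0.0, -1.0]]
force: [-0.5, -0.3, 0.6]
opening: 1.001
grasp_force: 0.0
```

Call:
step_arm(targets=[[1, -0.12, -0.2, 0, 0], [1, -0.24, -0.4, 0, 0], [1, -0.36, -0.6, 0, 0], [1, -0.48, -0.8, 0, 0], [1, -0.6, -1, 0, 0], [1, -0.6, -1, 0, 0], [1, -0.6, -1, 0, 0]])

```text
time_s: 11.1
position: [0.3978, -0.1471, 0.1296]
tcp_rot: [[-0.895, 0.446, 0.001], [0.446, 0.895, -0.002], [-0.002, -0.001, -1.0]]
force: [-0.1, 0.2, -0.1]
opening: 1.004
grasp_force: 0.0
```

Run:
```python
from h import *
s=read_state();print(s['opening'],s['position'],s['time_s'])
snap('side','s5'); a=snap('top','t5')['color']
cv2.imwrite('pics/m5.png',np.hstack([cv2.resize(a[110:260,85:185,::-1],None,fx=4,fy=4,interpolation=cv2.INTER_CUBIC),cv2.resize(cv2.imread('pics/s5.png')[100:250,240:340],None,fx=4,fy=4,interpolation=cv2.INTER_CUBIC)]))
```

```text
1.0038168376722534 [ 0.39782409 -0.14713909  0.12957855] 11.1
```

View pics/m5.png

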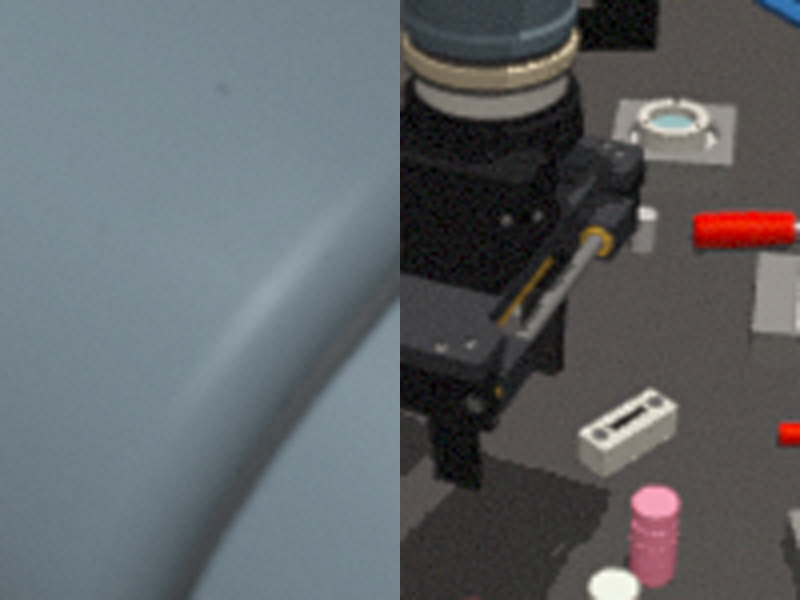

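The side crop shows the big mount seated flat in its foam, centred at (673,128). Next is the small mount.

Call:
step_arm(targets=[[0.5, -0.05, -0.15, 0, 0], [0.5, -0.1, -0.3, 0, 0], [0.5, -0.15, -0.45, 0, 0], [0.5, -0.195, -0.57, 0, 0], [0.5, -0.195, -0.58, -0.1, 0], [0.5, -0.195, -0.58, -0.2, 0], [0.5, -0.195, -0.58, -0.25, 0], [0.5, -0.195, -0.58, -0.25, 0], [0.5, -0.195, -0.58, -0.25, 0], [0.5, -0.195, -0.58, -0.25, 0]])

```text
time_s: 12.2
position: [0.351, -0.2886, 0.0671]
tcp_rot: [[-0.899, 0.439, 0.001], [0.439, 0.899, -0.001], [-0.002, -0.001, -1.0]]
force: [-0.1, -0.5, 0.8]
opening: 0.749
grasp_force: 0.0
```

Call:
step_arm(targets=[[0.5, -0.007, -0.013, -0.08, 0], [0.5, -0.007, -0.013, -0.16, 0], [0.5, -0.007, -0.013, -0.23, 0], [0.5, -0.007, -0.013, -0.265, 0], [0.5, -0.007, -0.013, -0.265, 0], [0.5, -0.007, -0.013, -0.265, 0], [-1, -0.007, -0.013, -0.265, 0], [-1, -0.007, -0.013, -0.265, 0], [-1, -0.007, -0.013, -0.265, 0], [-1, -0.007, -0.013, -0.265, 0], [-1, -0.007, -0.013, -0.265, 0], [-1, -0.007, -0.013, -0.265, 0], [-1, -0.007, -0.013, -0.265, 0], [-1, -0.007, -0.013, -0.265, 0]])

```text
time_s: 13.6
position: [0.3481, -0.2921, 0.0002]
tcp_rot: [[-0.898, 0.44, 0.0], [0.44, 0.898, -0.0], [-0.0, -0.0, -1.0]]
force: [0.2, 0.2, 4.6]
opening: 0.394
grasp_force: 30.0
```

Call:
step_arm(targets=[[-1, 0, 0, 0.1, 0], [-1, 0, 0, 0.22, 0], [-1, 0, 0, 0.34, 0], [-1, 0.08, 0.05, 0.4, 0], [-1, 0.2, 0.12, 0.4, 0], [-1, 0.32, 0.19, 0.4, 0], [-1, 0.44, 0.26, 0.4, 0], [-1, 0.56, 0.33, 0.4, 0], [-1, 0.68, 0.4, 0.4, 0], [-1, 0.8, 0.47, 0.4, 0], [-1, 0.9, 0.54, 0.4, 0], [-1, 0.96, 0.58, 0.4, 0], [-1, 1, 0.603, 0.4, 0], [-1, 1, 0.603, 0.4, 0]])

```text
time_s: 15.0
position: [0.5988, -0.1406, 0.0996]
tcp_rot: [[-0.899, 0.439, 0.0], [0.439, 0.899, -0.0], [-0.0, -0.0, -1.0]]
force: [-0.5, -0.4, -0.4]
opening: 0.396
grasp_force: 30.0
```

Call:
step_arm(targets=[[-1, 0.05, 0, 0, 0], [-1, 0.05, 0, -0.08, 0], [-1, 0.05, 0, -0.16, 0], [-1, 0.05, 0, -0.22, 0], [-1, 0.05, 0, -0.26, 0], [-1, 0.05, 0, -0.28, 0], [-1, 0.05, 0, -0.295, 0], [-1, 0.05, 0, -0.305, 0], [-1, 0.05, 0, -0.315, 0], [-1, 0.05, 0, -0.322, 0], [-1, 0.05, 0, -0.328, 0], [-1, 0.05, 0, -0.332, 0], [-1, 0.05, 0, -0.334, 0], [-1, 0.05, 0, -0.334, 0]])

```text
time_s: 16.4
position: [0.6109, -0.1414, 0.0182]
tcp_rot: [[-0.898, 0.44, 0.001], [0.44, 0.898, -0.0], [-0.001, -0.0, -1.0]]
force: [-2.3, 0.6, 8.0]
opening: 0.396
grasp_force: 30.0
```

Call:
step_arm(targets=[[0.4, 0, 0, 0, 0], [0.4, 0, 0, 0, 0], [0.4, 0, 0, 0, 0], [0.4, 0, 0, 0, 0], [0.4, 0, 0, 0, 0], [0.4, 0, 0, 0.06, 0], [0.4, 0, 0, 0.16, 0], [0.4, 0, 0, 0.32, 0], [0.4, -0.05, 0.05, 0.45, -0.04], [0.4, -0.15, 0.15, 0.45, -0.08], [0.4, -0.25, 0.25, 0.45, -0.12], [0.4, -0.35, 0.35, 0.45, -0.16], [0.4, -0.45, 0.45, 0.45, -0.2], [0.4, -0.534, 0.564, 0.45, -0.24], [0.4, -0.534, 0.564, 0.45, -0.28], [0.4, -0.534, 0.564, 0.45, -0.32], [0.4, -0.534, 0.564, 0.45, -0.36], [0.4, -0.534, 0.564, 0.45, -0.4]])

```text
time_s: 18.2
position: [0.4775, -0.0002, 0.1302]
tcp_rot: [[0.146, 0.989, 0.002], [0.989, -0.146, -0.0], [-0.0, 0.002, -1.0]]
force: [-0.1, -0.9, -0.1]
opening: 0.697
grasp_force: 0.0
```

Call:
step_arm(targets=[[0.4, 0, 0, -0.05, -0.04], [0.4, 0, 0, -0.1, -0.08], [0.4, 0, 0, -0.15, -0.12], [0.4, 0, 0, -0.2, -0.16], [0.4, 0, 0, -0.2, -0.2], [0.4, 0, 0, -0.2, -0.233], [0.4, 0, 0, -0.2, -0.233], [0.4, 0, 0, -0.2, -0.233], [0.4, 0, 0, -0.2, -0.233], [0.4, 0, 0, -0.2, -0.233]])

```text
time_s: 19.2
position: [0.4772, -0.0003, 0.0793]
tcp_rot: [[0.766, 0.643, 0.001], [0.643, -0.766, -0.0], [0.0, 0.0, -1.0]]
force: [0.8, -0.7, 0.8]
opening: 0.7
grasp_force: 0.0
```

Run:
```python
from h import *
s=read_state();print(s['opening'],s['position'],s['time_s'],np.degrees(np.arctan2(s['tcp_rot'][1][1],s['tcp_rot'][0][1])),s['joint_positions'])
a=snap('side','s6')['color']
cv2.imwrite('pics/m6.png',cv2.resize(a[110:300,240:420,::-1],None,fx=3.1,fy=3.1,interpolation=cv2.INTER_CUBIC))
```

```text
0.6996598363983347 [ 4.77226099e-01 -3.38588141e-04  7.93305203e-02] 19.2 -49.99906048169717 [-1.34898130e+01  3.10670848e+01  1.09520233e+02 -1.54475829e-03
  3.93827964e+01  3.65104376e+01]
```

View pics/m6.png

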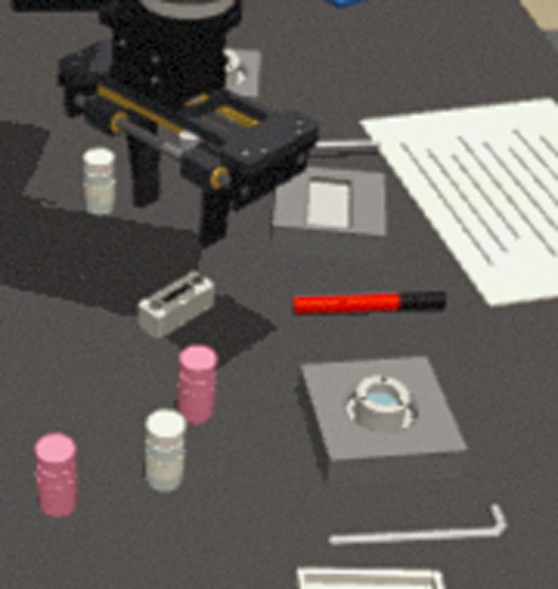

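Small mount is seated in its foam at crop (380,400). The gripper is squarely over the bar at (177,303). Lowering and gripping.

Call:
step_arm(targets=[[0.4, 0, 0, -0.1, 0], [0.4, 0, 0, -0.2, 0], [0.4, 0, 0, -0.27, 0], [0.4, 0, 0, -0.316, 0], [0.4, 0, 0, -0.316, 0], [0.4, 0, 0, -0.316, 0], [-1, 0, 0, -0.316, 0], [-1, 0, 0, -0.316, 0], [-1, 0, 0, -0.316, 0], [-1, 0, 0, -0.316, 0], [-1, 0, 0, -0.316, 0], [-1, 0, 0, -0.316, 0], [-1, 0, 0, -0.316, 0], [-1, 0, 0, -0.316, 0], [-1, 0, 0, -0.316, 0]])

```text
time_s: 20.75
position: [0.4771, -0.0003, 0.0002]
tcp_rot: [[0.767, 0.642, 0.0], [0.642, -0.767, -0.0], [0.0, 0.0, -1.0]]
force: [0.3, -0.3, 3.4]
opening: 0.271
grasp_force: 30.0
```

Call:
step_arm(targets=[[-1, 0, 0, 0.1, 0], [-1, 0, 0, 0.22, 0], [-1, 0, 0, 0.34, 0.03], [-1, 0.08, 0.06, 0.36, 0.06], [-1, 0.18, 0.14, 0.36, 0.1], [-1, 0.28, 0.22, 0.36, 0.13], [-1, 0.38, 0.31, 0.36, 0.16], [-1, 0.48, 0.39, 0.36, 0.19], [-1, 0.55, 0.45, 0.36, 0.213], [-1, 0.588, 0.477, 0.36, 0.213], [-1, 0.588, 0.477, 0.3, 0.213], [-1, 0.588, 0.477, 0.22, 0.213], [-1, 0.588, 0.477, 0.16, 0.213], [-1, 0.588, 0.477, 0.13, 0.213], [-1, 0.588, 0.477, 0.13, 0.213]])

```text
time_s: 22.25
position: [0.6222, 0.1183, 0.0306]
tcp_rot: [[0.204, 0.979, -0.004], [0.979, -0.204, -0.0], [-0.001, -0.004, -1.0]]
force: [-0.5, 0.1, 0.1]
opening: 0.268
grasp_force: 30.0
```

Call:
step_arm(targets=[[-1, 0, 0, -0.01, 0], [-1, 0, 0, -0.02, 0], [-1, 0, 0, -0.03, 0], [-1, 0, 0, -0.038, 0], [-1, 0, 0, -0.046, 0], [-1, 0, 0, -0.052, 0], [-1, 0, 0, -0.058, 0], [-1, 0, 0, -0.062, 0], [-1, 0, 0, -0.065, 0], [-1, 0, 0, -0.065, 0]])

```text
time_s: 23.25
position: [0.6241, 0.119, 0.0182]
tcp_rot: [[0.203, 0.979, 0.0], [0.979, -0.203, -0.0], [-0.0, 0.0, -1.0]]
force: [-3.2, 0.1, 9.3]
opening: 0.271
grasp_force: 30.0
```

Bar is seated. Releasing it and moving to the free-standing vial_a.

Call:
step_arm(targets=[[0.2, 0, 0, 0, 0], [0.2, 0, 0, 0, 0], [0.2, 0, 0, 0, 0], [0.2, 0, 0, 0, 0], [0.2, 0, 0, 0, 0], [0.4, 0, 0, 0.06, 0], [0.4, 0, 0, 0.16, 0], [0.4, 0, 0, 0.32, 0], [0.4, -0.1, 0.03, 0.45, 0], [0.4, -0.25, 0.06, 0.45, 0], [0.4, -0.4, 0.09, 0.45, 0], [0.4, -0.55, 0.12, 0.45, 0], [0.4, -0.7, 0.14, 0.45, 0], [0.4, -0.81, 0.153, 0.45, 0], [0.4, -0.81, 0.153, 0.4, 0], [0.4, -0.81, 0.153, 0.4, 0], [0.4, -0.81, 0.153, 0.4, 0], [0.4, -0.81, 0.153, 0.4, 0]])

```text
time_s: 25.05
position: [0.423, 0.1572, 0.117]
tcp_rot: [[0.203, 0.979, 0.002], [0.979, -0.203, 0.0], [0.001, 0.002, -1.0]]
force: [0.5, -0.4, 0.1]
opening: 0.697
grasp_force: 0.0
```

Call:
step_arm(targets=[[0.4, 0, 0, -0.08, 0], [0.4, 0, 0, -0.16, 0], [0.4, 0, 0, -0.24, 0], [0.4, 0, 0, -0.32, 0], [0.4, 0, 0, -0.37, 0], [0.4, 0, 0, -0.42, 0], [0.4, 0, 0, -0.42, 0], [0.4, 0, 0, -0.42, 0], [-1, 0, 0, -0.42, 0], [-1, 0, 0, -0.42, 0], [-1, 0, 0, -0.42, 0], [-1, 0, 0, -0.42, 0], [-1, 0, 0, -0.42, 0], [-1, 0, 0, -0.42, 0], [-1, 0, 0, -0.42, 0], [-1, 0, 0, -0.42, 0]])

```text
time_s: 26.65
position: [0.4216, 0.1572, 0.0114]
tcp_rot: [[0.203, 0.979, 0.0], [0.979, -0.203, 0.0], [0.0, 0.0, -1.0]]
force: [-0.0, -0.1, 1.5]
opening: 0.286
grasp_force: 29.9
```

Call:
step_arm(targets=[[-1, 0, 0, 0.1, 0], [-1, 0, 0, 0.24, 0], [-1, 0, 0, 0.38, 0], [-1, 0.03, -0.06, 0.48, 0], [-1, 0.07, -0.18, 0.5, 0], [-1, 0.1, -0.3, 0.5, 0], [-1, 0.14, -0.42, 0.5, 0], [-1, 0.18, -0.54, 0.5, 0.01], [-1, 0.22, -0.66, 0.5, 0.02], [-1, 0.26, -0.78, 0.5, 0.03], [-1, 0.29, -0.9, 0.5, 0.037], [-1, 0.32, -1, 0.5, 0.037]])

```text
time_s: 27.85
position: [0.5015, -0.0944, 0.136]
tcp_rot: [[0.089, 0.996, -0.001], [0.996, -0.089, 0.0], [0.0, -0.001, -1.0]]
force: [-0.7, 0.5, 0.3]
opening: 0.291
grasp_force: 29.9
```

Call:
step_arm(targets=[[-1, 0.03, -0.12, 0, 0], [-1, 0.06, -0.24, 0, 0], [-1, 0.09, -0.36, 0, 0], [-1, 0.12, -0.48, 0, 0], [-1, 0.15, -0.6, 0, 0], [-1, 0.18, -0.72, 0, 0], [-1, 0.21, -0.84, 0, 0], [-1, 0.24, -0.94, 0, 0], [-1, 0.256, -1, 0, 0], [-1, 0.256, -1, -0.1, 0], [-1, 0.256, -1, -0.2, 0], [-1, 0.256, -1, -0.3, 0], [-1, 0.256, -1, -0.36, 0], [-1, 0.256, -1, -0.4, 0], [-1, 0.256, -1, -0.42, 0], [-1, 0.256, -1, -0.42, 0]])

```text
time_s: 29.45
position: [0.5656, -0.3428, 0.0311]
tcp_rot: [[0.088, 0.996, -0.0], [0.996, -0.088, 0.0], [0.0, -0.0, -1.0]]
force: [0.5, 0.5, 0.3]
opening: 0.287
grasp_force: 29.9
```

Call:
step_arm(targets=[[-1, 0, -0.04, 0, 0], [-1, 0, -0.077, 0, 0], [-1, 0, -0.077, 0, 0], [-1, 0, -0.077, -0.015, 0], [-1, 0, -0.077, -0.03, 0], [-1, 0, -0.077, -0.04, 0], [-1, 0, -0.077, -0.05, 0], [-1, 0, -0.077, -0.056, 0], [-1, 0, -0.077, -0.062, 0], [-1, 0, -0.077, -0.067, 0], [-1, 0, -0.077, -0.067, 0]])

```text
time_s: 30.55
position: [0.5657, -0.362, 0.0154]
tcp_rot: [[0.088, 0.996, 0.0], [0.996, -0.088, -0.0], [-0.0, 0.0, -1.0]]
force: [-0.9, 1.3, 4.6]
opening: 0.29
grasp_force: 29.9
```

Call:
step_arm(targets=[[0.1, 0, 0, 0, 0], [0.1, 0, 0, 0, 0], [0.1, 0, 0, 0, 0], [0.1, 0, 0, 0, 0], [0.1, 0, 0, 0, 0], [0.1, 0, 0, 0.06, 0], [0.1, 0, 0, 0.18, 0], [0.1, 0, 0, 0.34, 0], [0.1, 0, 0, 0.45, -0.04], [0.1, -0.08, 0.13, 0.45, -0.08], [0.1, -0.16, 0.26, 0.45, -0.12], [0.1, -0.24, 0.4, 0.45, -0.16], [0.1, -0.32, 0.53, 0.45, -0.2], [0.1, -0.4, 0.66, 0.45, -0.24], [0.1, -0.455, 0.748, 0.45, -0.256], [0.1, -0.455, 0.748, 0.4, -0.256], [0.1, -0.455, 0.748, 0.4, -0.256], [0.1, -0.455, 0.748, 0.4, -0.256]])

```text
time_s: 32.35
position: [0.4526, -0.1757, 0.1154]
tcp_rot: [[0.779, 0.627, 0.001], [0.627, -0.779, -0.001], [0.001, 0.002, -1.0]]
force: [-0.6, -0.6, 0.1]
opening: 0.552
grasp_force: 0.0
```

Run:
```python
from h import *
s=read_state();print(s['opening'],s['position'],s['time_s'])
a=snap('side','s7')['color']
cv2.imwrite('pics/m7.png',cv2.resize(a[110:370,220:420,::-1],None,fx=2.3,fy=2.3,interpolation=cv2.INTER_CUBIC))
```

```text
0.5518667095260968 [ 0.45261699 -0.17569355  0.11538393] 32.35
```

View pics/m7.png

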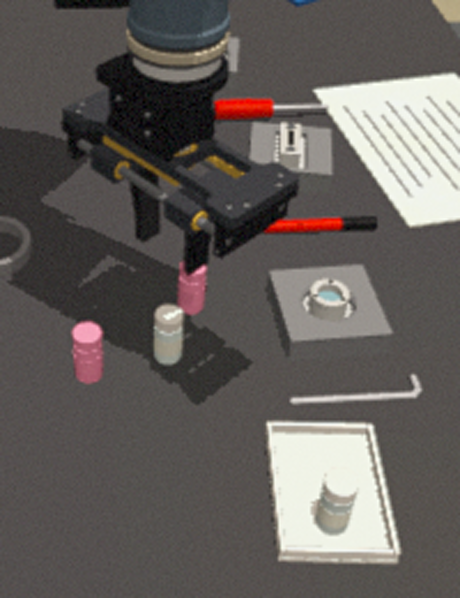

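Vial_a is upright in the white tray at (337,500), the bar is in its slot at (290,145), and white vial_b at (168,335) is clear between the pink ones. Gripping it.

Call:
step_arm(targets=[[0.1, 0, 0, -0.08, 0], [0.1, 0, 0, -0.16, 0], [0.1, 0, 0, -0.24, 0], [0.1, 0, 0, -0.32, 0], [0.1, 0, 0, -0.37, 0], [0.1, 0, 0, -0.413, 0], [0.1, 0, 0, -0.413, 0], [0.1, 0, 0, -0.413, 0], [-1, 0, 0, -0.413, 0], [-1, 0, 0, -0.413, 0], [-1, 0, 0, -0.413, 0], [-1, 0, 0, -0.413, 0], [-1, 0, 0, -0.413, 0], [-1, 0, 0, -0.413, 0], [-1, 0, 0, -0.413, 0]])

```text
time_s: 33.9
position: [0.452, -0.1751, 0.0116]
tcp_rot: [[0.779, 0.627, 0.0], [0.627, -0.779, -0.0], [0.0, 0.001, -1.0]]
force: [0.0, 0.4, 5.0]
opening: 0.294
grasp_force: 29.9
```

Call:
step_arm(targets=[[-1, 0, 0, 0.1, 0], [-1, 0, 0, 0.24, 0], [-1, 0, 0, 0.38, 0], [-1, 0.06, -0.06, 0.48, 0.03], [-1, 0.14, -0.15, 0.5, 0.07], [-1, 0.22, -0.24, 0.5, 0.11], [-1, 0.3, -0.33, 0.5, 0.15], [-1, 0.38, -0.42, 0.5, 0.19], [-1, 0.44, -0.48, 0.5, 0.23], [-1, 0.474, -0.525, 0.48, 0.256], [-1, 0.474, -0.525, 0.38, 0.256], [-1, 0.474, -0.525, 0.28, 0.256], [-1, 0.474, -0.525, 0.18, 0.256], [-1, 0.474, -0.525, 0.12, 0.256], [-1, 0.474, -0.525, 0.09, 0.256], [-1, 0.474, -0.525, 0.08, 0.256], [-1, 0.474, -0.525, 0.08, 0.256]])

```text
time_s: 35.6
position: [0.5707, -0.3065, 0.0317]
tcp_rot: [[0.088, 0.996, 0.001], [0.996, -0.088, -0.0], [-0.0, 0.001, -1.0]]
force: [-0.1, 0.1, -0.4]
opening: 0.291
grasp_force: 29.9
```

Call:
step_arm(targets=[[-1, 0, 0, -0.015, 0], [-1, 0, 0, -0.03, 0], [-1, 0, 0, -0.04, 0], [-1, 0, 0, -0.05, 0], [-1, 0, 0, -0.056, 0], [-1, 0, 0, -0.062, 0], [-1, 0, 0, -0.067, 0], [-1, 0, 0, -0.067, 0]])

```text
time_s: 36.4
position: [0.5703, -0.3064, 0.0156]
tcp_rot: [[0.088, 0.996, 0.0], [0.996, -0.088, -0.0], [-0.0, 0.0, -1.0]]
force: [-1.1, 2.0, 4.6]
opening: 0.293
grasp_force: 29.9
```

Contact. Releasing, lifting away and backing off for a final look.

Call:
step_arm(targets=[[0.1, 0, 0, 0, 0], [0.1, 0, 0, 0, 0], [0.1, 0, 0, 0, 0], [0.1, 0, 0, 0, 0], [0.1, 0, 0, 0, 0], [0.1, 0, 0, 0.06, 0], [0.1, 0, 0, 0.18, 0], [0.1, 0, 0, 0.36, 0], [0.1, 0, 0, 0.54, 0], [0.1, -0.2, 0.1, 0.6, 0], [0.1, -0.4, 0.2, 0.6, 0], [0.1, -0.6, 0.35, 0.6, 0], [0.1, -0.65, 0.5, 0.6, 0], [0.1, -0.65, 0.7, 0.6, 0], [0.1, -0.65, 0.9, 0.6, 0], [0.1, -0.65, 0.9, 0.6, 0], [0.1, -0.65, 0.9, 0.6, 0]])

```text
time_s: 38.1
position: [0.4078, -0.08, 0.1655]
tcp_rot: [[0.084, 0.996, 0.001], [0.996, -0.084, -0.001], [-0.001, 0.001, -1.0]]
force: [-0.2, -0.6, 0.5]
opening: 0.548
grasp_force: 0.0
```

Run:
```python
from h import *
s=read_state();print(s['opening'],s['position'],s['time_s'])
b=snap('top','t8')['color'];a=snap('side','s8')['color']
f=lambda i,k:cv2.resize(i[:,:,::-1],None,fx=k,fy=k,interpolation=cv2.INTER_CUBIC)
A=f(a[110:370,230:420],2.3)
B=f(b[90:250,85:455],2)[:,:]
cv2.imwrite('pics/m8.png',A); cv2.imwrite('pics/m9.png',B); print(A.shape,B.shape)
```

```text
0.5477657151594754 [ 0.40783767 -0.07998076  0.16547722] 38.1
(598, 437, 3) (320, 740, 3)
```

View pics/m8.png

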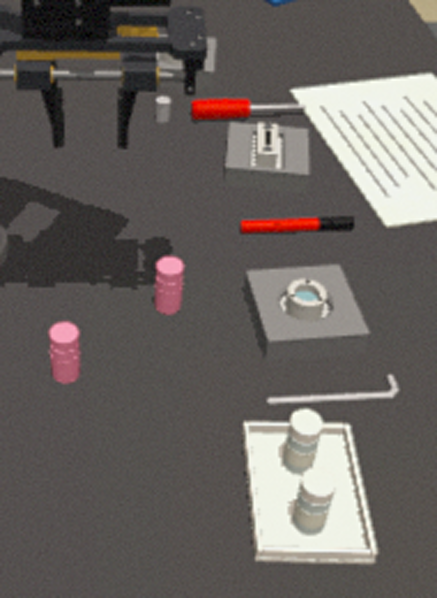

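View pics/m9.png

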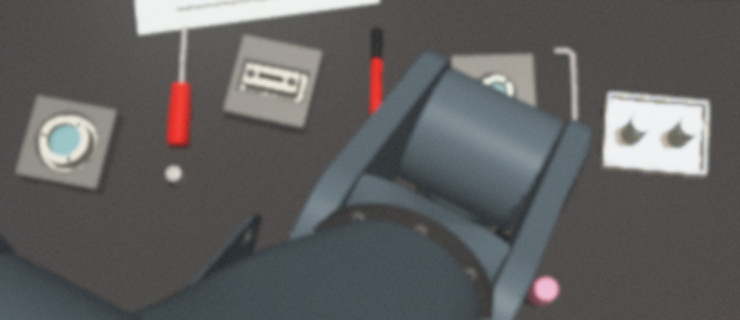

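The final pictures show both vials upright in the white tray at side crop (305,440) and (315,500). The bar lies flat in the slot at top crop (272,78), and the mounts sit in their foams at (67,141) and (497,88). The pink vials have not moved.

```bash
python3 -c "
from rig import *
print(hand_in())"
```

```text
the job is handed in; nothing more can be done
None
```

The job is handed in at about 38 s: both mounts and the bar are seated in their matching foams, both vials stand upright in the white tray, and everything is released; the hand-in returned no verdict.

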